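# Roll a valve bank's legend plates home

## Robot

A 6-joint arm with a two-finger parallel gripper is mounted at the origin on a cart in front of the work surface, level with it; the furniture and walls round the work are solid. World frame = base frame: x ahead of the robot, y to its left, z up, the work surface at z = 0. Lengths are in m, angles in rad, forces in N, time in s.
With the tool pointing down it reaches from about 0.275 to 0.825 m from the base axis. Payload 4.9 kg.
Tool frame: the origin (TCP) lies at the very end of the fingers, on their centre line; the grasp point (between the pads) lies 19 mm behind it; z points along the fingers, y is the line along which they close (so a half turn about z gives the same grasp; the last joint's range is limited). The gripper opens to 85 mm and grips with 20 to 120 N. Pads are 22 mm wide; open, the fingers measure 114 mm over their backs; the gripper's body (76 mm by 85 mm) begins 54 mm behind the grasp point. The pads swing forward as they close: fully open they stand 13 mm farther back than shut.
Start: joints at [-1.332, 0.326, -0.193, 1.052, 0, 1.437], TCP at [0.2, -0.512, 0.231] pointing down, gripper open.
Joint ranges: [-2.65, 2.65], [-0.97, 1.79], [-1.3, 1.35], [-1.93, 2.1], [-1.47, 1.37], [-3.14, 3.14]. Speed limits (rad/s): [2.57, 2.57, 3.14, 3.14, 3.14, 3.14].

## Interface

Orientations are given as [roll, pitch, yaw] about the fixed x, y, z axes, in that order (R = Rz(yaw) Ry(pitch) Rx(roll)).
In Python, from station import sensors, viewer, env gives the robot as it stands.
- The arm moves only by the tool move_arm, never from a script. Its argument "plan" is a list of rows, each an object of numbers: "tx", "ty", "tz": the shift along the tool's x, y, z in m; "turn": the turn about the tool's z in degrees; "grip": the opening, from 0 (shut) to 1 (fully open). In form: [{"tx": .., "ty": .., "tz": .., "turn": .., "grip": ..}, ...]. A call has 1 to 10 rows; each row shifts and turns the commanded pose from where the row before left it, along the tool's axes as they then stand; what a row does not reach is not made up. A row lasts 1/10 s, in which the tool goes at most 50 mm and 8.59 degrees, less where a joint would pass 70% of its speed; a pose out of reach is approached as far as the arm can. A call is refused whole if a number of a shift passes 0.05 or a number of a turn 8.59, either way. A call with a gripper value outside its range is refused whole. The fingers move at their own pace and stop on an object; the grip force is fixed at half the most. Time passes only in rows, so rows that do not move let the fingers close. It gives the time, the measured TCP pose, the force, the opening and the grip force at its end, in the units of the state.
- sensors.observe(): the state, without advancing time (a new reading comes with each control period).
- viewer.get_image(name): name is "scene" or "top"; returns the picture (420x560x3 uint8, red, green, blue); there is no depth.
- viewer.camera_params(name): a dict with "mtx" (3x3 intrinsics, pixels), "k1" (the pictures are not rectified: a ray, as slopes to the right and down, at radius r is drawn at 1 + k1 r^2 times it, then the intrinsics apply), "R" (3x3) and "t" (3): a world point X has camera coordinates R X + t. Camera axes: x right, y down, z forward; pixel columns grow to the right and rows downward; lengths in m; the calibration is good to about 2 mm. A picture is of the moment at which its call begins. camera_params takes no time and is no camera call.
- env.close_job(): hands the job in; it is judged then, once.
The state is a dict: "time": time; "q": joint angles; "qvel": joint speeds; "joint_torque": joint torques, N m; "tool_pos": TCP position; "ee_rot": TCP orientation; "wrist_force": force on the tool from outside, world axes, zero at the start; "moment": the same for the moment, N m; "finger_gap": finger opening in m; "grip_force": force on a finger pad.
Only numpy, scipy, OpenCV 4.12 (cv2) and the standard library are available. Lean on these libraries where they do the work, as an engineer would, in place of code of your own. Each camera call takes 0.05 s, during which the arm holds its last target. There are 200 camera calls.

## Task

Take the hand roller off its stand and roll it under firm, steady pressure along the row of four legend plates on the valve bank, until every plate is pushed fully home, flush with its rail. Press with the roller only: the plates' studs need well over 9 N, but more than 30 N marks the plates. Then hang the roller back in its stand and leave the other things where they are.

Things in the scene. Friction and masses are not known exactly. Their poses are not given: they have to be found in the camera images.
- roller: hand roller, upright in its stand, 122 mm high, 0.4 kg: black rubber-tyred wheel (50 mm diameter, 44 mm wide, turns freely) in a steel fork; above it a steel bridge bar 100 mm along x, 30 mm along y, underside 56 mm above the origin; on top an upright wooden handle, 50 mm along x, 24 mm along y. Origin: lowest point of the tyre; z up, x = the axle, so it rolls along its y
- roller_handle (a point): grip point in the middle of the roller's wooden handle, 98 mm above the tyre's lowest point; the handle runs from 67 to 122 mm; grip it from above across its 24 mm (roller's y)
- roller_wheel (a joint): turning angle of the wheel in its fork (rad) about the roller's x, 0 at the start, endless; 1 rad is 25 mm of rolling
- roller_stand: grey fixed sheet-metal stand, 136 x 66 mm base, 83 mm high: two posts, 87 mm apart along its x, on which the two ends of the roller's bridge bar rest 66 mm above the table; flared lips hold the bar with about 2.5 mm of play in y, end cheeks with 4 mm in x. Origin: centre of its underside; x along the bar
- stand_seat (a point): where the roller's origin is when the roller hangs in the stand with its x along the stand's x (either way round): on the stand's axis, 10 mm above the table, so the tyre hangs clear of the base
- valve_bank: valve bank, 240 x 244 mm, on four levelling feet with rubber buffers: it gives a little when pressed. Four solenoid valves (up to 154 mm above the table) on an aluminium plate and, on the robot's side, a dark rail with four grey legend plates. Origin: on the table under its centre; x away from the robot, y along the row, left. Valve fronts are 67 mm behind the rail's middle line
- row_left (a point): left (+y) end of the row of plates, on the middle line of the rail, at the drawing height of the rail's top edge, 48 mm above the table; the real rail stands up to 6 mm higher or lower, as the feet are screwed out
- row_right (a point): right end of the row, likewise (nominal height); 203 mm from row_left
- plate_1 (a joint): how far the leftmost legend plate is pushed in (m): at 0 it stands 4 mm above the rail, at 0.004 it is flush on a hard stop. Plates are 62 mm across and 50 mm along the row, 1 mm apart. Ribbed push-in studs hold each by friction: it yields only above 9 N, slowly (1 mm/s for each further 1.5 N), and stays where it is left
- plate_2 (a joint): the same for the second plate from the left
- plate_3 (a joint): the same for the third plate from the left
- plate_4 (a joint): the same for the rightmost plate
- wrench: adjustable wrench lying in front of the bank, 210 mm, leave alone
- seal_tape: roll of seal tape, 61 mm across, lying flat, leave alone
- pressure_gauge: dial gauge lying face up, 88 mm, leave alone

How it is judged:
On the way, in this order (a step that is already met when the one before it is completed fails the run):
1. the roller is lifted out of its stand (z of roller in the frame of stand_seat above 0.03 m), for 0.1 s.
2. the wheel has rolled more than one plate's length (62 mm) and stands on the bank with more than 5 N (contact force between roller and valve_bank above 5 N and (value of joint roller_wheel above 2.5 rad or value of joint roller_wheel below -2.5 rad)), for 0.1 s.
3. all four plates are home, within 1 mm of flush (value of joint each of plate_1, plate_2, plate_3, plate_4 above 0.003 m), for 0.1 s.
At the end, for the whole second after the job is handed in: All four plates pushed in to within 1 mm of flush; the roller hanging upright in its stand, its bridge bar on both posts (within 8 mm sideways, 4 mm in height, 7 degrees), at rest and released (all of step 3 and horizontal distance between roller and stand_seat below 0.008 m and z of roller in the frame of stand_seat below 0.004 m and angle between roller's own z axis and vertical below 0.12 rad and linear speed of roller below 0.02 m/s); the robot touches nothing.
It fails at once if the roller presses on the valve bank with more than 30 N (contact force between roller and valve_bank above 30 N).
It fails at once if the gripper or arm itself touches the valve bank (contact force between any of the fingers, the arm and valve_bank above 1 N).
It fails at once if a bystander is moved by more than 25 mm (distance of any of wrench, seal_tape, pressure_gauge from where it was at the start of the episode above 0.025 m).
It also fails if it takes over 70 s, if anything falls off the work surface, if the arm or the gripper's body presses on something with over 40 N, if the wrist force passes 120 N, or if a joint passes its speed limit or range.

## Working session

There is one attempt and no reset: what is moved stays moved. The work goes in short steps, Python scripts to look and compute and a tool call to move; the robot and the scene stay as the last step left them, time stands still between calls to the robot, and variables do not carry over. Pictures are saved under pics/ and viewed, at most 10 in all, crops included, and the job is handed in when it is done.

Besides the shell and the picture viewer there is one more tool, called after "Emit:" in YAML: its name, and indented under it one key for each argument. move_arm: Moves the arm, as the interface text tells. Its arguments: {"type":"object","properties":{"plan":{"type":"array","items":{"type":"object","properties":{"tx":{"type":"number"},"ty":{"type":"number"},"tz":{"type":"number"},"turn":{"type":"number"},"grip":{"type":"number"}}}}},"required":["plan"]}

```bash
mkdir -p pics; ls; python3 - <<'E'
from station import sensors, viewer, env
import cv2
s=sensors.observe(); print({k:s[k] for k in ('time','tool_pos','ee_rot','wrist_force','finger_gap')})
for n in ('scene','top'):
    cv2.imwrite(f'pics/{n}0.png',viewer.get_image(n)[:,:,::-1]); print(viewer.camera_params(n))
E
```

```text
pics
{'time': 0.0, 'tool_pos': array([ 0.20020519, -0.51163549,  0.23048698]), 'ee_rot': array([-3.13984933e+00, -2.51209322e-04,  3.72797309e-01]), 'wrist_force': array([ 0.20611562, -0.33057455,  0.16037682]), 'finger_gap': 0.08540056785131188}
{'mtx': array([[494.95403376,   0.        , 281.22114433],
       [  0.        , 494.95403376, 211.40984014],
       [  0.        ,   0.        ,   1.        ]]), 'k1': -0.17299581875959563, 'R': array([[-0.73574057, -0.67715085,  0.01235108],
       [-0.51985998,  0.55296372, -0.65113495],
       [ 0.43408688, -0.48548723, -0.75886147]]), 't': array([0.39055894, 0.32499001, 1.06422983])}
{'mtx': array([[385.8799693 ,   0.        , 276.14846731],
       [  0.        , 385.8799693 , 206.91019669],
       [  0.        ,   0.        ,   1.        ]]), 'k1': -0.0246072675313374, 'R': array([[ 0.0068653 , -0.9999411 ,  0.00840583],
       [-0.99294698, -0.00781176, -0.11830162],
       [ 0.11836032, -0.00753437, -0.99294213]]), 't': array([-0.01231825,  0.54219096,  0.97484491])}
```

View pics/scene0.png

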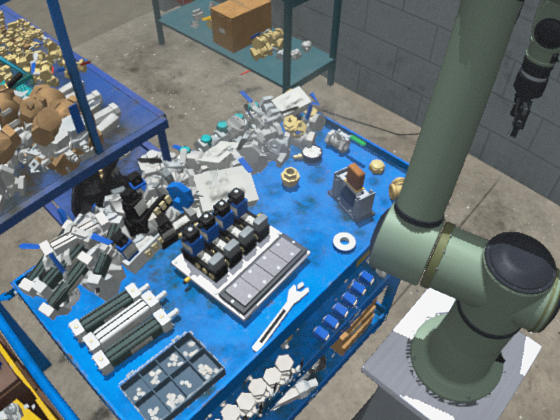

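View pics/top0.png

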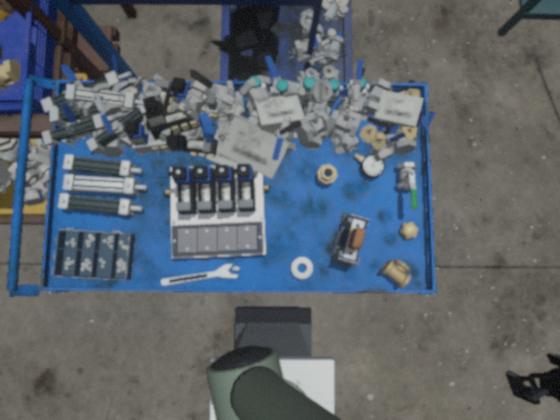

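The scene view shows the roller in its stand at about (352,190) and the plates from about (225,300) to (303,250). In the top view the stand is at about (352,240) and the plates lie between (175,240) and (262,237). I'll enlarge both areas.

```bash
python3 - <<'E'
import cv2, numpy as np
t=cv2.imread('pics/top0.png'); s=cv2.imread('pics/scene0.png')
r=lambda im,x,y,w,h,k: cv2.resize(im[y:y+h,x:x+w],None,fx=k,fy=k,interpolation=cv2.INTER_CUBIC)
a=np.hstack([r(t,325,205,50,65,6),r(s,325,155,60,65,6)[:390]]); b=r(t,165,215,110,50,7)
cv2.imwrite('pics/stand.png',a)  # left: top cam (325,205) x6, right from col 300: scene (325,155) x6
cv2.imwrite('pics/bank.png',np.vstack([b[:, :770], r(s,212,225,110,95,7)[:240+0]]) if 0 else b)
E
```

```text
(no output)
```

View pics/stand.png

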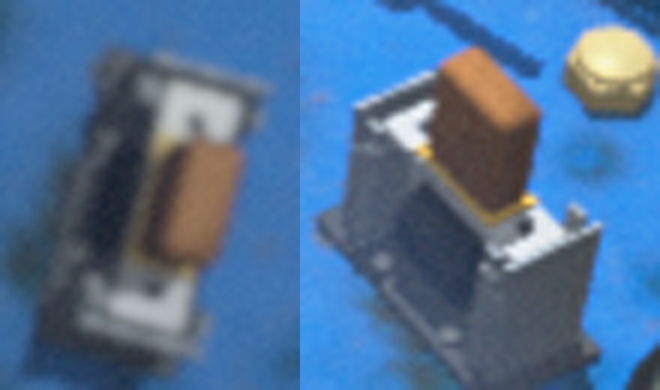

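View pics/bank.png

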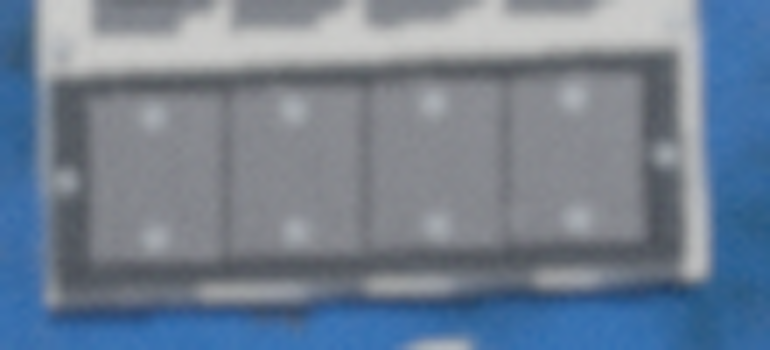

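The left crop shows the handle top centred near (205,205) and the bar running from (207,80) to (150,322). In the right crop (scene view) the handle top is near (490,88). The plate corners in the bank crop are about (90,95), (643,72), (643,240) and (92,262). Next I'll turn these into positions.

```bash
cat > h.py <<'E'
import numpy as np, cv2
from station import viewer
def ray(n,p):
    c=viewer.camera_params(n); d=np.array([c['k1'],0,0,0,0.])
    m=cv2.undistortPoints(np.array([[p]],float),c['mtx'],d)[0,0]
    return -c['R'].T@c['t'], c['R'].T@np.array([m[0],m[1],1])
def onz(n,p,z):
    o,v=ray(n,p); return o+v*(z-o[2])/v[2]
def proj(n,X):
    c=viewer.camera_params(n)
    return cv2.projectPoints(np.atleast_2d(X).astype(float),cv2.Rodrigues(c['R'])[0],c['t'],c['mtx'],np.array([c['k1'],0,0,0,0.]))[0][:,0]
E
python3 - <<'E'
from h import *
np.set_printoptions(precision=4,suppress=True)
T=lambda x,y:(325+x/6-.42,205+y/6-.42); S=lambda x,y:(325+(x-300)/6-.42,155+y/6-.42); B=lambda x,y:(165+x/7-.43,215+y/7-.43)
print('handle top',onz('top',T(207,205),.132),onz('scene',S(490,90),.132))
for p in [(165,66),(247,90),(192,330),(106,318)]: print('bar top',onz('top',T(*p),.077))
a=onz('top',T(207,80),.077);b=onz('top',T(150,324),.077);print('mid',(a+b)/2,np.degrees(np.arctan2(*(a-b)[1::-1])),np.linalg.norm(a-b))
for z in (.046,.052,.058):
  c=[onz('top',B(*p),z) for p in [(90,95),(643,72),(643,240),(92,262)]]
  L=(c[0]+c[3])/2;R=(c[1]+c[2])/2; print(z,L,R,np.linalg.norm(L-R),'yaw of row',np.degrees(np.arctan2(*(L-R)[:2]*[-1,1])), proj('scene',c).round(1).tolist())
E
```

```text
handle top [ 0.4571 -0.2016  0.132 ] [ 0.4548 -0.198   0.132 ]
bar top [ 0.5167 -0.1974  0.077 ]
bar top [ 0.5069 -0.2314  0.077 ]
bar top [ 0.4079 -0.2068  0.077 ]
bar top [ 0.4126 -0.1715  0.077 ]
mid [ 0.4606 -0.2022  0.077 ] -14.087815430583534 0.10376781509539601
0.046 [0.4537 0.2423 0.046 ] [0.4634 0.0415 0.046 ] 0.2009736426395481 yaw of row 2.7776474027422733 [[224.2, 289.6], [280.9, 236.2], [299.7, 249.7], [243.8, 304.7]]
0.052 [0.4535 0.2408 0.052 ] [0.4632 0.0413 0.052 ] 0.19975093994913085 yaw of row 2.7776474027422853 [[224.6, 287.9], [281.2, 234.8], [299.9, 248.2], [244.1, 302.9]]
0.058 [0.4533 0.2393 0.058 ] [0.463 0.041 0.058] 0.19852823725871363 yaw of row 2.777647402742281 [[225.0, 286.1], [281.4, 233.3], [300.1, 246.7], [244.5, 301.1]]
```

```bash
python3 - <<'E'
import cv2
s=cv2.imread('pics/scene0.png'); cv2.imwrite('pics/bank_s.png',cv2.resize(s[225:320,212:317],None,fx=6,fy=6,interpolation=cv2.INTER_CUBIC))
E
```

```text
(no output)
```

View pics/bank_s.png

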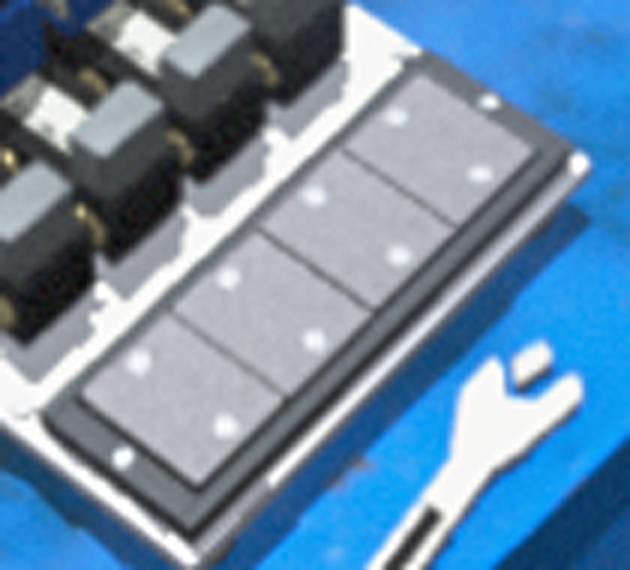

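Emit:
move_arm:
  plan:
    - {"turn": -8.5,"tz": -0.03}
    - {"turn": -8.5,"tz": -0.03}
    - {"turn": -8.5,"tz": -0.03}

```text
schema error: expected keys tx, ty, tz, turn, grip
```

The plate corners in this crop give scene pixels of about (225,290), (282,237), (300,250) and (245,306). That puts the plate tops at about 0.046 m. I'll move over the stand.

Emit:
move_arm:
  plan:
    - {"tx": 0.035,"ty": -0.02,"tz": 0,"turn": 0,"grip": 1}
    - {"tx": 0.035,"ty": -0.02,"tz": 0,"turn": 0,"grip": 1}
    - {"tx": 0.035,"ty": -0.02,"tz": 0,"turn": 0,"grip": 1}
    - {"tx": 0.035,"ty": -0.02,"tz": 0,"turn": 0,"grip": 1}
    - {"tx": 0.035,"ty": -0.02,"tz": 0,"turn": 0,"grip": 1}
    - {"tx": 0.035,"ty": -0.02,"tz": 0,"turn": 0,"grip": 1}
    - {"tx": 0.035,"ty": -0.02,"tz": 0,"turn": 0,"grip": 1}
    - {"tx": 0.035,"ty": -0.02,"tz": 0,"turn": 0,"grip": 1}
    - {"tx": 0.035,"ty": -0.02,"tz": 0,"turn": 0,"grip": 1}
    - {"tx": 0.035,"ty": -0.02,"tz": 0,"turn": 0,"grip": 1}

```text
time: 1.1
tool_pos: [0.4541, -0.1969, 0.2311]
ee_rot: [-3.141, 0.0, 0.373]
wrist_force: [0.5, -0.4, -0.4]
finger_gap: 0.0854
grip_force: 0.0
```

Emit:
move_arm:
  plan:
    - {"tx": 0,"ty": 0,"tz": 0,"turn": -8.5,"grip": 1}
    - {"tx": 0,"ty": 0,"tz": 0,"turn": -8.5,"grip": 1}
    - {"tx": 0,"ty": 0,"tz": 0,"turn": -8.5,"grip": 1}
    - {"tx": 0,"ty": 0,"tz": 0,"turn": -8.5,"grip": 1}
    - {"tx": 0,"ty": 0,"tz": 0,"turn": -8.5,"grip": 1}
    - {"tx": 0,"ty": 0,"tz": 0,"turn": -8.5,"grip": 1}
    - {"tx": 0,"ty": 0,"tz": 0,"turn": -8.5,"grip": 1}
    - {"tx": 0,"ty": 0,"tz": 0,"turn": -8.5,"grip": 1}
    - {"tx": 0,"ty": 0,"tz": 0,"turn": -8.5,"grip": 1}
    - {"tx": 0,"ty": 0,"tz": 0,"turn": -8.5,"grip": 1}

```text
time: 2.1
tool_pos: [0.4531, -0.1983, 0.2309]
ee_rot: [-3.141, -0.001, 1.862]
wrist_force: [-1.0, 0.3, -0.2]
finger_gap: 0.0854
grip_force: 0.0
```

Emit:
move_arm:
  plan:
    - {"tx": 0,"ty": 0,"tz": 0,"turn": -8.5,"grip": 1}
    - {"tx": 0,"ty": 0,"tz": 0,"turn": -8.5,"grip": 1}
    - {"tx": 0,"ty": 0,"tz": 0,"turn": -8.5,"grip": 1}
    - {"tx": 0,"ty": 0,"tz": 0,"turn": -8.5,"grip": 1}
    - {"tx": 0,"ty": 0,"tz": 0,"turn": -8.5,"grip": 1}
    - {"tx": 0,"ty": 0,"tz": 0,"turn": -8.5,"grip": 1}
    - {"tx": 0,"ty": 0,"tz": 0,"turn": -8.5,"grip": 1}
    - {"tx": 0,"ty": 0,"tz": 0,"turn": 0,"grip": 1}
    - {"tx": 0,"ty": 0,"tz": 0,"turn": 0,"grip": 1}

```text
time: 3.0
tool_pos: [0.4533, -0.1984, 0.231]
ee_rot: [3.141, -0.001, 2.892]
wrist_force: [1.2, -0.5, -0.3]
finger_gap: 0.0852
grip_force: 0.0
```

```bash
cat > go.py <<'E'
# go.py x y z yawdeg : shift in tool axes and turn from the measured pose to a target
import sys, numpy as np
from scipy.spatial.transform import Rotation as Ro
from station import sensors
np.set_printoptions(precision=4,suppress=True)
s=sensors.observe(); R=Ro.from_euler('xyz',s['ee_rot']); a=[float(v) for v in sys.argv[1:]]
print('t',s['time'],'pos',s['tool_pos'],'rot deg',np.degrees(s['ee_rot']),'q6',s['q'][5],'gap',s['finger_gap'],'F',s['wrist_force'],'M',s['moment'])
if a: print('shift tool',R.inv().apply(np.array(a[:3])-s['tool_pos']),'turn',(np.degrees(s['ee_rot'][2])-a[3]+180)%360-180)
E
python3 go.py .457 -.201 .089 166
```

```text
t 3.0 pos [ 0.4533 -0.1984  0.231 ] rot deg [179.9894  -0.0293 165.6841] q6 -0.3119917250381315 gap 0.08517955018633418 F [ 1.1606 -0.4939 -0.347 ] M [-0.0091 -0.0389  0.0135]
shift tool [-0.0043 -0.0016  0.142 ] turn -0.31589298050343473
```

Emit:
move_arm:
  plan:
    - {"tx": -0.004,"ty": -0.0016,"tz": 0.03,"turn": -0.3,"grip": 1}
    - {"tx": 0,"ty": 0,"tz": 0.03,"turn": 0,"grip": 1}
    - {"tx": 0,"ty": 0,"tz": 0.03,"turn": 0,"grip": 1}
    - {"tx": 0,"ty": 0,"tz": 0.03,"turn": 0,"grip": 1}
    - {"tx": 0,"ty": 0,"tz": 0.022,"turn": 0,"grip": 1}
    - {"tx": 0,"ty": 0,"tz": 0,"turn": 0,"grip": 1}

```text
time: 3.6
tool_pos: [0.4546, -0.1996, 0.0865]
ee_rot: [3.14, -0.006, 2.898]
wrist_force: [0.2, -0.5, 1.3]
finger_gap: 0.0858
grip_force: 0.0
```

Emit:
move_arm:
  plan:
    - {"tx": 0,"ty": 0,"tz": 0,"turn": 0,"grip": 0.6}
    - {"tx": 0,"ty": 0,"tz": 0,"turn": 0,"grip": 0.45}
    - {"tx": 0,"ty": 0,"tz": 0,"turn": 0,"grip": 0.35}
    - {"tx": 0,"ty": 0,"tz": 0,"turn": 0,"grip": 0.3}
    - {"tx": 0,"ty": 0,"tz": 0,"turn": 0,"grip": 0.25}
    - {"tx": 0,"ty": 0,"tz": 0,"turn": 0,"grip": 0}
    - {"tx": 0,"ty": 0,"tz": 0,"turn": 0,"grip": 0}
    - {"tx": 0,"ty": 0,"tz": 0,"turn": 0,"grip": 0}
    - {"tx": 0,"ty": 0,"tz": 0,"turn": 0,"grip": 0}

```text
time: 4.5
tool_pos: [0.4577, -0.2011, 0.0903]
ee_rot: [3.141, 0.002, 2.9]
wrist_force: [-0.9, 1.7, 6.2]
finger_gap: 0.0233
grip_force: 58.5
```

```bash
python3 go.py; python3 -c "
from station import sensors as s;print(s.observe()['grip_force'])"
```

```text
t 4.5 pos [ 0.4577 -0.2011  0.0903] rot deg [179.9916   0.1112 166.1783] q6 -0.3208513733933223 gap 0.023290013737560015 F [-0.8605  1.7369  6.1907] M [0.352  0.0064 0.0702]
58.45735430717468
```

Emit:
move_arm:
  plan:
    - {"tx": 0,"ty": 0,"tz": -0.01,"turn": 0,"grip": 0}
    - {"tx": 0,"ty": 0,"tz": -0.02,"turn": 0,"grip": 0}
    - {"tx": 0,"ty": 0,"tz": -0.03,"turn": 0,"grip": 0}
    - {"tx": 0,"ty": 0,"tz": -0.03,"turn": 0,"grip": 0}
    - {"tx": 0,"ty": 0,"tz": -0.02,"turn": 0,"grip": 0}
    - {"tx": 0,"ty": 0,"tz": 0,"turn": -8.4,"grip": 0}
    - {"tx": 0,"ty": 0,"tz": 0,"turn": -8.4,"grip": 0}
    - {"tx": 0,"ty": 0,"tz": 0,"turn": 0,"grip": 0}
    - {"tx": 0,"ty": 0,"tz": 0,"turn": 0,"grip": 0}

```text
time: 5.4
tool_pos: [0.4565, -0.2009, 0.1992]
ee_rot: [3.141, -0.001, -3.093]
wrist_force: [-1.1, -0.0, -3.5]
finger_gap: 0.0232
grip_force: 59.1
```

```bash
python3 go.py .460 .067 .18 182.8; python3 - <<'E'
from station import viewer
import cv2,numpy as np
s=viewer.get_image('scene')[:,:,::-1];t=viewer.get_image('top')[:,:,::-1]
r=lambda im,x,y:cv2.resize(im[y:y+100,x:x+90],None,fx=4,fy=4,interpolation=cv2.INTER_CUBIC)
cv2.imwrite('pics/lift.png',np.hstack([r(t,310,185),r(s,310,120)]))
E
```

```text
t 5.4 pos [ 0.4565 -0.2009  0.1992] rot deg [ 179.9839   -0.0445 -177.2225] q6 -0.6109895369911222 gap 0.023215358247212648 F [-1.0513 -0.0345 -3.5084] M [-0.0183 -0.02    0.001 ]
shift tool [-0.0165  0.2674  0.0193] turn -0.022460973981083043
```

View pics/lift.png

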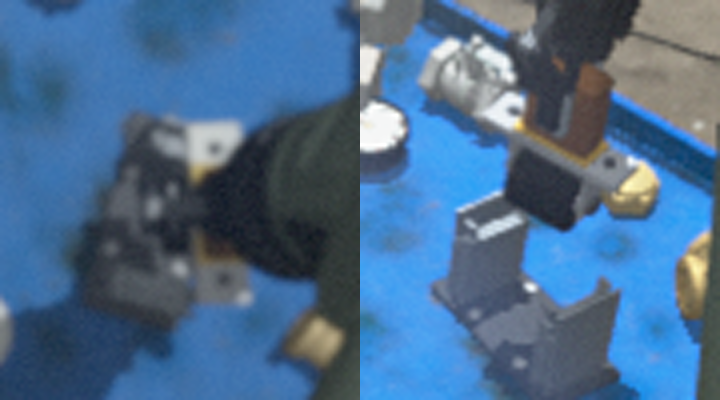

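The roller is out of the stand and upright in the gripper. In the top view (left half of the crop) the bar ends are near (215,120) and (222,303).

```bash
python3 - <<'E'
from h import *
for p in [(215,120),(222,303)]: print(onz('top',(310+p[0]/4-.4,185+p[1]/4-.4),.186))
E
```

```text
[ 0.50833782 -0.20001913  0.186     ]
[ 0.40810697 -0.20194084  0.186     ]
```

Emit:
move_arm:
  plan:
    - {"tx": -0.002,"ty": 0.027,"tz": 0,"turn": 0,"grip": 0}
    - {"tx": -0.002,"ty": 0.03,"tz": 0,"turn": 0,"grip": 0}
    - {"tx": -0.002,"ty": 0.03,"tz": 0,"turn": 0,"grip": 0}
    - {"tx": -0.002,"ty": 0.03,"tz": 0,"turn": 0,"grip": 0}
    - {"tx": -0.002,"ty": 0.03,"tz": 0,"turn": 0,"grip": 0}
    - {"tx": -0.002,"ty": 0.03,"tz": 0,"turn": 0,"grip": 0}
    - {"tx": -0.002,"ty": 0.03,"tz": 0,"turn": 0,"grip": 0}
    - {"tx": -0.002,"ty": 0.03,"tz": 0,"turn": 0,"grip": 0}
    - {"tx": 0,"ty": 0.03,"tz": 0.02,"turn": 0,"grip": 0}
    - {"tx": 0,"ty": 0,"tz": 0,"turn": 0,"grip": 0}

```text
time: 6.5
tool_pos: [0.457, 0.0693, 0.1774]
ee_rot: [3.14, -0.004, -3.087]
wrist_force: [-0.6, -0.9, -4.9]
finger_gap: 0.0235
grip_force: 60.3
```

Emit:
move_arm:
  plan:
    - {"tx": 0,"ty": 0,"tz": 0.02,"turn": 0,"grip": 0}
    - {"tx": 0,"ty": 0,"tz": 0.01,"turn": 0,"grip": 0}
    - {"tx": 0,"ty": 0,"tz": 0.005,"turn": 0,"grip": 0}
    - {"tx": 0,"ty": 0,"tz": 0,"turn": 0,"grip": 0}
    - {"tx": 0,"ty": 0,"tz": 0,"turn": 0,"grip": 0}

```text
time: 7.0
tool_pos: [0.4595, 0.066, 0.1447]
ee_rot: [-3.142, 0.0, -3.091]
wrist_force: [0.4, 0.3, -3.6]
finger_gap: 0.0234
grip_force: 60.4
```

```bash
python3 go.py .460 .067 .13 182.8
```

```text
t 7.0 pos [0.4595 0.066  0.1447] rot deg [-179.9953    0.0234 -177.0968] q6 -0.06710428795721317 gap 0.023398465358874854 F [ 0.3683  0.2555 -3.6163] M [ 0.0445  0.0073 -0.0266]
shift tool [-0.0006  0.0009  0.0147] turn 0.10316946290424767
```

Emit:
move_arm:
  plan:
    - {"tx": 0,"ty": 0,"tz": 0.006,"turn": 0,"grip": 0}
    - {"tx": 0,"ty": 0,"tz": 0.004,"turn": 0,"grip": 0}
    - {"tx": 0,"ty": 0,"tz": 0.002,"turn": 0,"grip": 0}
    - {"tx": 0,"ty": 0,"tz": 0,"turn": 0,"grip": 0}

```text
time: 7.4
tool_pos: [0.4588, 0.0664, 0.1319]
ee_rot: [3.142, -0.001, -3.09]
wrist_force: [-0.7, -0.3, -4.4]
finger_gap: 0.0236
grip_force: 60.4
```

Emit:
move_arm:
  plan:
    - {"tx": 0,"ty": 0,"tz": 0.002,"turn": 0,"grip": 0}
    - {"tx": 0,"ty": 0,"tz": 0,"turn": 0,"grip": 0}

```text
time: 7.6
tool_pos: [0.4591, 0.0665, 0.1301]
ee_rot: [3.142, -0.0, -3.09]
wrist_force: [0.1, -0.2, -3.1]
finger_gap: 0.0232
grip_force: 60.4
```

Emit:
move_arm:
  plan:
    - {"tx": 0,"ty": 0,"tz": 0.0015,"turn": 0,"grip": 0}
    - {"tx": 0,"ty": 0,"tz": 0,"turn": 0,"grip": 0}

```text
time: 7.8
tool_pos: [0.4591, 0.0665, 0.1287]
ee_rot: [3.142, -0.0, -3.09]
wrist_force: [0.6, 0.0, -3.3]
finger_gap: 0.0236
grip_force: 60.4
```

Emit:
move_arm:
  plan:
    - {"tx": 0,"ty": 0,"tz": 0.0015,"turn": 0,"grip": 0}
    - {"tx": 0,"ty": 0,"tz": 0,"turn": 0,"grip": 0}

```text
time: 8.0
tool_pos: [0.4592, 0.0665, 0.1272]
ee_rot: [3.142, 0.0, -3.09]
wrist_force: [-0.4, 0.2, -3.2]
finger_gap: 0.0234
grip_force: 60.6
```

Emit:
move_arm:
  plan:
    - {"tx": 0,"ty": 0,"tz": 0.0015,"turn": 0,"grip": 0}
    - {"tx": 0,"ty": 0,"tz": 0,"turn": 0,"grip": 0}

```text
time: 8.2
tool_pos: [0.4595, 0.0664, 0.1265]
ee_rot: [-3.142, 0.001, -3.09]
wrist_force: [-3.0, -0.7, 5.1]
finger_gap: 0.0233
grip_force: 61.8
```

Emit:
move_arm:
  plan:
    - {"tx": 0,"ty": 0,"tz": 0.001,"turn": 0,"grip": 0}
    - {"tx": 0,"ty": 0,"tz": 0,"turn": 0,"grip": 0}

```text
time: 8.4
tool_pos: [0.4595, 0.0664, 0.1258]
ee_rot: [-3.141, 0.001, -3.09]
wrist_force: [-2.6, 0.5, 7.5]
finger_gap: 0.0233
grip_force: 62.1
```

Emit:
move_arm:
  plan:
    - {"tx": 0,"ty": 0.004,"tz": 0,"turn": 0,"grip": 0}
    - {"tx": 0,"ty": 0.005,"tz": 0,"turn": 0,"grip": 0}
    - {"tx": 0,"ty": 0.005,"tz": 0,"turn": 0,"grip": 0}
    - {"tx": 0,"ty": 0.005,"tz": 0,"turn": 0,"grip": 0}
    - {"tx": 0,"ty": 0.005,"tz": 0,"turn": 0,"grip": 0}

```text
time: 8.9
tool_pos: [0.4586, 0.0898, 0.1259]
ee_rot: [-3.139, 0.002, -3.09]
wrist_force: [-2.3, -2.9, 9.2]
finger_gap: 0.0232
grip_force: 62.0
```

Emit:
move_arm:
  plan:
    - {"tx": 0,"ty": 0.005,"tz": 0,"turn": 0,"grip": 0}
    - {"tx": 0,"ty": 0.005,"tz": 0,"turn": 0,"grip": 0}
    - {"tx": 0,"ty": 0.005,"tz": 0,"turn": 0,"grip": 0}
    - {"tx": 0,"ty": 0.005,"tz": 0,"turn": 0,"grip": 0}
    - {"tx": 0,"ty": 0.005,"tz": 0,"turn": 0,"grip": 0}

```text
time: 9.4
tool_pos: [0.4572, 0.1156, 0.1259]
ee_rot: [-3.141, 0.002, -3.09]
wrist_force: [-1.8, -1.1, 6.6]
finger_gap: 0.0235
grip_force: 61.6
```

Emit:
move_arm:
  plan:
    - {"tx": 0,"ty": 0.005,"tz": 0,"turn": 0,"grip": 0}
    - {"tx": 0,"ty": 0.005,"tz": 0,"turn": 0,"grip": 0}
    - {"tx": 0,"ty": 0.005,"tz": 0,"turn": 0,"grip": 0}
    - {"tx": 0,"ty": 0.005,"tz": 0,"turn": 0,"grip": 0}
    - {"tx": 0,"ty": 0.005,"tz": 0,"turn": 0,"grip": 0}
    - {"tx": 0,"ty": 0.005,"tz": 0,"turn": 0,"grip": 0}
    - {"tx": 0,"ty": 0.005,"tz": 0,"turn": 0,"grip": 0}
    - {"tx": 0,"ty": 0.005,"tz": 0,"turn": 0,"grip": 0}
    - {"tx": 0,"ty": 0.005,"tz": 0,"turn": 0,"grip": 0}
    - {"tx": 0,"ty": 0.005,"tz": 0,"turn": 0,"grip": 0}

```text
time: 10.4
tool_pos: [0.4549, 0.1657, 0.1257]
ee_rot: [3.141, 0.002, -3.09]
wrist_force: [0.3, -0.3, 5.9]
finger_gap: 0.0228
grip_force: 61.5
```

Emit:
move_arm:
  plan:
    - {"tx": 0,"ty": 0.005,"tz": 0,"turn": 0,"grip": 0}
    - {"tx": 0,"ty": 0.005,"tz": 0,"turn": 0,"grip": 0}
    - {"tx": 0,"ty": 0.005,"tz": 0,"turn": 0,"grip": 0}
    - {"tx": 0,"ty": 0.005,"tz": 0,"turn": 0,"grip": 0}
    - {"tx": 0,"ty": 0.005,"tz": 0,"turn": 0,"grip": 0}
    - {"tx": 0,"ty": 0.005,"tz": 0,"turn": 0,"grip": 0}
    - {"tx": 0,"ty": 0.005,"tz": 0,"turn": 0,"grip": 0}
    - {"tx": 0,"ty": 0.005,"tz": 0,"turn": 0,"grip": 0}
    - {"tx": 0,"ty": 0.005,"tz": 0,"turn": 0,"grip": 0}
    - {"tx": 0,"ty": 0.005,"tz": 0,"turn": 0,"grip": 0}

```text
time: 11.4
tool_pos: [0.4526, 0.2158, 0.1258]
ee_rot: [3.141, 0.003, -3.09]
wrist_force: [-0.2, -0.5, 6.4]
finger_gap: 0.0233
grip_force: 61.6
```

Emit:
move_arm:
  plan:
    - {"tx": 0,"ty": 0.003,"tz": 0.0005,"turn": 0,"grip": 0}
    - {"tx": 0,"ty": 0.003,"tz": 0.0005,"turn": 0,"grip": 0}
    - {"tx": 0,"ty": 0.002,"tz": 0.0005,"turn": 0,"grip": 0}
    - {"tx": 0,"ty": -0.003,"tz": 0,"turn": 0,"grip": 0}
    - {"tx": 0,"ty": -0.005,"tz": 0,"turn": 0,"grip": 0}

```text
time: 11.9
tool_pos: [0.4526, 0.2162, 0.1246]
ee_rot: [3.14, 0.003, -3.089]
wrist_force: [-1.1, 0.1, 7.0]
finger_gap: 0.0234
grip_force: 61.8
```

Emit:
move_arm:
  plan:
    - {"tx": 0,"ty": -0.005,"tz": 0,"turn": 0,"grip": 0}
    - {"tx": 0,"ty": -0.005,"tz": 0,"turn": 0,"grip": 0}
    - {"tx": 0,"ty": -0.005,"tz": 0,"turn": 0,"grip": 0}
    - {"tx": 0,"ty": -0.005,"tz": 0,"turn": 0,"grip": 0}
    - {"tx": 0,"ty": -0.005,"tz": 0,"turn": 0,"grip": 0}

```text
time: 12.4
tool_pos: [0.4539, 0.1912, 0.1247]
ee_rot: [3.139, 0.003, -3.09]
wrist_force: [-1.7, -0.6, 9.8]
finger_gap: 0.0234
grip_force: 62.1
```

Emit:
move_arm:
  plan:
    - {"tx": 0,"ty": -0.005,"tz": 0,"turn": 0,"grip": 0}
    - {"tx": 0,"ty": -0.005,"tz": 0,"turn": 0,"grip": 0}
    - {"tx": 0,"ty": -0.005,"tz": 0,"turn": 0,"grip": 0}
    - {"tx": 0,"ty": -0.005,"tz": 0,"turn": 0,"grip": 0}
    - {"tx": 0,"ty": -0.005,"tz": 0,"turn": 0,"grip": 0}

```text
time: 12.9
tool_pos: [0.455, 0.1656, 0.1243]
ee_rot: [3.141, 0.002, -3.09]
wrist_force: [-1.0, 0.5, 6.4]
finger_gap: 0.0236
grip_force: 61.7
```

Forces stay low at about 10–13 N, so I'll continue back with slightly more depth.

Emit:
move_arm:
  plan:
    - {"tx": 0,"ty": -0.005,"tz": 0,"turn": 0,"grip": 0}
    - {"tx": 0,"ty": -0.005,"tz": 0,"turn": 0,"grip": 0}
    - {"tx": 0,"ty": -0.005,"tz": 0,"turn": 0,"grip": 0}
    - {"tx": 0,"ty": -0.005,"tz": 0,"turn": 0,"grip": 0}
    - {"tx": 0,"ty": -0.005,"tz": 0,"turn": 0,"grip": 0}
    - {"tx": 0,"ty": -0.005,"tz": 0,"turn": 0,"grip": 0}
    - {"tx": 0,"ty": -0.005,"tz": 0,"turn": 0,"grip": 0}
    - {"tx": 0,"ty": -0.005,"tz": 0,"turn": 0,"grip": 0}
    - {"tx": 0,"ty": -0.005,"tz": 0,"turn": 0,"grip": 0}
    - {"tx": 0,"ty": -0.005,"tz": 0,"turn": 0,"grip": 0}

```text
time: 13.9
tool_pos: [0.4573, 0.1155, 0.1242]
ee_rot: [3.141, 0.002, -3.09]
wrist_force: [-0.0, -0.2, 6.7]
finger_gap: 0.0238
grip_force: 61.7
```

Emit:
move_arm:
  plan:
    - {"tx": 0,"ty": -0.005,"tz": 0,"turn": 0,"grip": 0}
    - {"tx": 0,"ty": -0.005,"tz": 0,"turn": 0,"grip": 0}
    - {"tx": 0,"ty": -0.005,"tz": 0,"turn": 0,"grip": 0}
    - {"tx": 0,"ty": -0.005,"tz": 0,"turn": 0,"grip": 0}
    - {"tx": 0,"ty": -0.005,"tz": 0,"turn": 0,"grip": 0}
    - {"tx": 0,"ty": -0.005,"tz": 0,"turn": 0,"grip": 0}
    - {"tx": 0,"ty": -0.005,"tz": 0,"turn": 0,"grip": 0}
    - {"tx": 0,"ty": -0.005,"tz": 0,"turn": 0,"grip": 0}
    - {"tx": 0,"ty": -0.005,"tz": 0,"turn": 0,"grip": 0}
    - {"tx": 0,"ty": -0.005,"tz": 0,"turn": 0,"grip": 0}

```text
time: 14.9
tool_pos: [0.4597, 0.0654, 0.1241]
ee_rot: [3.141, 0.001, -3.09]
wrist_force: [-1.7, 0.6, 6.4]
finger_gap: 0.0233
grip_force: 61.7
```

Emit:
move_arm:
  plan:
    - {"tx": 0,"ty": -0.003,"tz": 0.0005,"turn": 0,"grip": 0}
    - {"tx": 0,"ty": -0.003,"tz": 0.0005,"turn": 0,"grip": 0}
    - {"tx": 0,"ty": -0.002,"tz": 0.0005,"turn": 0,"grip": 0}
    - {"tx": 0,"ty": 0.003,"tz": 0,"turn": 0,"grip": 0}
    - {"tx": 0,"ty": 0.005,"tz": 0,"turn": 0,"grip": 0}

```text
time: 15.4
tool_pos: [0.4598, 0.0652, 0.1227]
ee_rot: [-3.141, 0.001, -3.09]
wrist_force: [-2.6, -0.2, 7.7]
finger_gap: 0.0234
grip_force: 62.0
```

Emit:
move_arm:
  plan:
    - {"tx": 0,"ty": 0.005,"tz": 0,"turn": 0,"grip": 0}
    - {"tx": 0,"ty": 0.005,"tz": 0,"turn": 0,"grip": 0}
    - {"tx": 0,"ty": 0.005,"tz": 0,"turn": 0,"grip": 0}
    - {"tx": 0,"ty": 0.005,"tz": 0,"turn": 0,"grip": 0}
    - {"tx": 0,"ty": 0.005,"tz": 0,"turn": 0,"grip": 0}

```text
time: 15.9
tool_pos: [0.4588, 0.0896, 0.1229]
ee_rot: [-3.138, 0.002, -3.09]
wrist_force: [-2.2, -3.1, 11.5]
finger_gap: 0.023
grip_force: 62.2
```

Emit:
move_arm:
  plan:
    - {"tx": 0,"ty": 0.005,"tz": 0,"turn": 0,"grip": 0}
    - {"tx": 0,"ty": 0.005,"tz": 0,"turn": 0,"grip": 0}
    - {"tx": 0,"ty": 0.005,"tz": 0,"turn": 0,"grip": 0}
    - {"tx": 0,"ty": 0.005,"tz": 0,"turn": 0,"grip": 0}
    - {"tx": 0,"ty": 0.005,"tz": 0,"turn": 0,"grip": 0}
    - {"tx": 0,"ty": 0.005,"tz": 0,"turn": 0,"grip": 0}
    - {"tx": 0,"ty": 0.005,"tz": 0,"turn": 0,"grip": 0}
    - {"tx": 0,"ty": 0.005,"tz": 0,"turn": 0,"grip": 0}
    - {"tx": 0,"ty": 0.005,"tz": 0,"turn": 0,"grip": 0}
    - {"tx": 0,"ty": 0.005,"tz": 0,"turn": 0,"grip": 0}

```text
time: 16.9
tool_pos: [0.4565, 0.1397, 0.1228]
ee_rot: [-3.139, 0.002, -3.09]
wrist_force: [-1.7, -3.6, 10.9]
finger_gap: 0.0233
grip_force: 62.1
```

Emit:
move_arm:
  plan:
    - {"tx": 0,"ty": 0.005,"tz": 0,"turn": 0,"grip": 0}
    - {"tx": 0,"ty": 0.005,"tz": 0,"turn": 0,"grip": 0}
    - {"tx": 0,"ty": 0.005,"tz": 0,"turn": 0,"grip": 0}
    - {"tx": 0,"ty": 0.005,"tz": 0,"turn": 0,"grip": 0}
    - {"tx": 0,"ty": 0.005,"tz": 0,"turn": 0,"grip": 0}
    - {"tx": 0,"ty": 0.005,"tz": 0,"turn": 0,"grip": 0}
    - {"tx": 0,"ty": 0.005,"tz": 0,"turn": 0,"grip": 0}
    - {"tx": 0,"ty": 0.005,"tz": 0,"turn": 0,"grip": 0}
    - {"tx": 0,"ty": 0.005,"tz": 0,"turn": 0,"grip": 0}
    - {"tx": 0,"ty": 0.005,"tz": 0,"turn": 0,"grip": 0}

```text
time: 17.9
tool_pos: [0.454, 0.1898, 0.1229]
ee_rot: [-3.139, 0.003, -3.09]
wrist_force: [-1.2, -4.1, 10.5]
finger_gap: 0.0235
grip_force: 62.2
```

Emit:
move_arm:
  plan:
    - {"tx": 0,"ty": 0.005,"tz": 0,"turn": 0,"grip": 0}
    - {"tx": 0,"ty": 0.005,"tz": 0,"turn": 0,"grip": 0}
    - {"tx": 0,"ty": 0.005,"tz": 0,"turn": 0,"grip": 0}
    - {"tx": 0,"ty": 0.005,"tz": 0,"turn": 0,"grip": 0}
    - {"tx": 0,"ty": 0.005,"tz": 0,"turn": 0,"grip": 0}

```text
time: 18.4
tool_pos: [0.4527, 0.2159, 0.123]
ee_rot: [3.141, 0.003, -3.09]
wrist_force: [-0.2, -0.0, 6.6]
finger_gap: 0.0234
grip_force: 61.7
```

Emit:
move_arm:
  plan:
    - {"tx": 0,"ty": 0.003,"tz": 0.0005,"turn": 0,"grip": 0}
    - {"tx": 0,"ty": 0.003,"tz": 0.0005,"turn": 0,"grip": 0}
    - {"tx": 0,"ty": 0.002,"tz": 0.0005,"turn": 0,"grip": 0}
    - {"tx": 0,"ty": -0.003,"tz": 0,"turn": 0,"grip": 0}
    - {"tx": 0,"ty": -0.005,"tz": 0,"turn": 0,"grip": 0}

```text
time: 18.9
tool_pos: [0.4529, 0.2164, 0.1221]
ee_rot: [3.14, 0.003, -3.089]
wrist_force: [-1.1, 0.1, 12.9]
finger_gap: 0.0232
grip_force: 62.2
```

Emit:
move_arm:
  plan:
    - {"tx": 0,"ty": -0.005,"tz": 0,"turn": 0,"grip": 0}
    - {"tx": 0,"ty": -0.005,"tz": 0,"turn": 0,"grip": 0}
    - {"tx": 0,"ty": -0.005,"tz": 0,"turn": 0,"grip": 0}
    - {"tx": 0,"ty": -0.005,"tz": 0,"turn": 0,"grip": 0}
    - {"tx": 0,"ty": -0.005,"tz": 0,"turn": 0,"grip": 0}

```text
time: 19.4
tool_pos: [0.4541, 0.191, 0.122]
ee_rot: [3.14, 0.003, -3.09]
wrist_force: [-1.8, 0.2, 10.4]
finger_gap: 0.0236
grip_force: 62.3
```

Emit:
move_arm:
  plan:
    - {"tx": 0,"ty": -0.005,"tz": 0,"turn": 0,"grip": 0}
    - {"tx": 0,"ty": -0.005,"tz": 0,"turn": 0,"grip": 0}
    - {"tx": 0,"ty": -0.005,"tz": 0,"turn": 0,"grip": 0}
    - {"tx": 0,"ty": -0.005,"tz": 0,"turn": 0,"grip": 0}
    - {"tx": 0,"ty": -0.005,"tz": 0,"turn": 0,"grip": 0}

```text
time: 19.9
tool_pos: [0.4553, 0.1658, 0.122]
ee_rot: [3.14, 0.003, -3.09]
wrist_force: [-2.2, 0.3, 13.0]
finger_gap: 0.0233
grip_force: 62.3
```

Emit:
move_arm:
  plan:
    - {"tx": 0,"ty": -0.005,"tz": 0,"turn": 0,"grip": 0}
    - {"tx": 0,"ty": -0.005,"tz": 0,"turn": 0,"grip": 0}
    - {"tx": 0,"ty": -0.005,"tz": 0,"turn": 0,"grip": 0}
    - {"tx": 0,"ty": -0.005,"tz": 0,"turn": 0,"grip": 0}
    - {"tx": 0,"ty": -0.005,"tz": 0,"turn": 0,"grip": 0}
    - {"tx": 0,"ty": -0.005,"tz": 0,"turn": 0,"grip": 0}
    - {"tx": 0,"ty": -0.005,"tz": 0,"turn": 0,"grip": 0}
    - {"tx": 0,"ty": -0.005,"tz": 0,"turn": 0,"grip": 0}
    - {"tx": 0,"ty": -0.005,"tz": 0,"turn": 0,"grip": 0}
    - {"tx": 0,"ty": -0.005,"tz": 0,"turn": 0,"grip": 0}

```text
time: 20.9
tool_pos: [0.4577, 0.1157, 0.1219]
ee_rot: [3.141, 0.003, -3.09]
wrist_force: [-3.4, -0.3, 14.1]
finger_gap: 0.0233
grip_force: 62.4
```

Emit:
move_arm:
  plan:
    - {"tx": 0,"ty": -0.005,"tz": 0,"turn": 0,"grip": 0}
    - {"tx": 0,"ty": -0.005,"tz": 0,"turn": 0,"grip": 0}
    - {"tx": 0,"ty": -0.005,"tz": 0,"turn": 0,"grip": 0}
    - {"tx": 0,"ty": -0.005,"tz": 0,"turn": 0,"grip": 0}
    - {"tx": 0,"ty": -0.005,"tz": 0,"turn": 0,"grip": 0}
    - {"tx": 0,"ty": -0.005,"tz": 0,"turn": 0,"grip": 0}
    - {"tx": 0,"ty": -0.005,"tz": 0,"turn": 0,"grip": 0}
    - {"tx": 0,"ty": -0.005,"tz": 0,"turn": 0,"grip": 0}
    - {"tx": 0,"ty": -0.005,"tz": 0,"turn": 0,"grip": 0}
    - {"tx": 0,"ty": -0.005,"tz": 0,"turn": 0,"grip": 0}

```text
time: 21.9
tool_pos: [0.4601, 0.0655, 0.1219]
ee_rot: [3.141, 0.002, -3.09]
wrist_force: [-2.7, 0.9, 13.1]
finger_gap: 0.0232
grip_force: 62.4
```

Emit:
move_arm:
  plan:
    - {"tx": 0,"ty": -0.003,"tz": 0.0005,"turn": 0,"grip": 0}
    - {"tx": 0,"ty": -0.003,"tz": 0.0005,"turn": 0,"grip": 0}
    - {"tx": 0,"ty": -0.002,"tz": 0,"turn": 0,"grip": 0}
    - {"tx": 0,"ty": 0.003,"tz": 0,"turn": 0,"grip": 0}
    - {"tx": 0,"ty": 0.005,"tz": 0,"turn": 0,"grip": 0}

```text
time: 22.4
tool_pos: [0.4603, 0.065, 0.1215]
ee_rot: [-3.14, 0.003, -3.09]
wrist_force: [-4.2, -0.9, 20.0]
finger_gap: 0.0234
grip_force: 63.5
```

Emit:
move_arm:
  plan:
    - {"tx": 0,"ty": 0.005,"tz": -0.0004,"turn": 0,"grip": 0}
    - {"tx": 0,"ty": 0.005,"tz": 0,"turn": 0,"grip": 0}
    - {"tx": 0,"ty": 0.005,"tz": 0,"turn": 0,"grip": 0}
    - {"tx": 0,"ty": 0.005,"tz": 0,"turn": 0,"grip": 0}
    - {"tx": 0,"ty": 0.005,"tz": 0,"turn": 0,"grip": 0}

```text
time: 22.9
tool_pos: [0.459, 0.0906, 0.1215]
ee_rot: [-3.141, 0.003, -3.09]
wrist_force: [-3.1, -0.9, 16.0]
finger_gap: 0.0233
grip_force: 62.9
```

Emit:
move_arm:
  plan:
    - {"tx": 0,"ty": 0.005,"tz": 0,"turn": 0,"grip": 0}
    - {"tx": 0,"ty": 0.005,"tz": 0,"turn": 0,"grip": 0}
    - {"tx": 0,"ty": 0.005,"tz": 0,"turn": 0,"grip": 0}
    - {"tx": 0,"ty": 0.005,"tz": 0,"turn": 0,"grip": 0}
    - {"tx": 0,"ty": 0.005,"tz": 0,"turn": 0,"grip": 0}

```text
time: 23.4
tool_pos: [0.4579, 0.1157, 0.1217]
ee_rot: [-3.141, 0.003, -3.09]
wrist_force: [-3.4, -1.1, 17.0]
finger_gap: 0.0237
grip_force: 62.9
```

Emit:
move_arm:
  plan:
    - {"tx": 0,"ty": 0.005,"tz": 0,"turn": 0,"grip": 0}
    - {"tx": 0,"ty": 0.005,"tz": 0,"turn": 0,"grip": 0}
    - {"tx": 0,"ty": 0.005,"tz": 0,"turn": 0,"grip": 0}
    - {"tx": 0,"ty": 0.005,"tz": 0,"turn": 0,"grip": 0}
    - {"tx": 0,"ty": 0.005,"tz": 0,"turn": 0,"grip": 0}

```text
time: 23.9
tool_pos: [0.4567, 0.1408, 0.1216]
ee_rot: [3.141, 0.003, -3.09]
wrist_force: [-3.1, 0.2, 15.0]
finger_gap: 0.0236
grip_force: 62.9
```

Emit:
move_arm:
  plan:
    - {"tx": 0,"ty": 0.005,"tz": 0,"turn": 0,"grip": 0}
    - {"tx": 0,"ty": 0.005,"tz": 0,"turn": 0,"grip": 0}
    - {"tx": 0,"ty": 0.005,"tz": 0,"turn": 0,"grip": 0}
    - {"tx": 0,"ty": 0.005,"tz": 0,"turn": 0,"grip": 0}
    - {"tx": 0,"ty": 0.005,"tz": 0,"turn": 0,"grip": 0}

```text
time: 24.4
tool_pos: [0.4556, 0.1659, 0.1217]
ee_rot: [3.141, 0.004, -3.09]
wrist_force: [-2.2, -0.7, 15.2]
finger_gap: 0.0232
grip_force: 62.9
```

Emit:
move_arm:
  plan:
    - {"tx": 0,"ty": 0.005,"tz": 0,"turn": 0,"grip": 0}
    - {"tx": 0,"ty": 0.005,"tz": 0,"turn": 0,"grip": 0}
    - {"tx": 0,"ty": 0.005,"tz": 0,"turn": 0,"grip": 0}
    - {"tx": 0,"ty": 0.005,"tz": 0,"turn": 0,"grip": 0}
    - {"tx": 0,"ty": 0.005,"tz": 0,"turn": 0,"grip": 0}

```text
time: 24.9
tool_pos: [0.4544, 0.191, 0.1217]
ee_rot: [3.141, 0.004, -3.09]
wrist_force: [-1.9, 0.3, 13.0]
finger_gap: 0.0232
grip_force: 62.7
```

Emit:
move_arm:
  plan:
    - {"tx": 0,"ty": 0.005,"tz": 0,"turn": 0,"grip": 0}
    - {"tx": 0,"ty": 0.005,"tz": 0,"turn": 0,"grip": 0}
    - {"tx": 0,"ty": 0.005,"tz": 0,"turn": 0,"grip": 0}
    - {"tx": 0,"ty": 0.005,"tz": 0,"turn": 0,"grip": 0}
    - {"tx": 0,"ty": 0.005,"tz": 0,"turn": 0,"grip": 0}

```text
time: 25.4
tool_pos: [0.4533, 0.2161, 0.1218]
ee_rot: [3.141, 0.004, -3.09]
wrist_force: [-1.5, 0.6, 12.8]
finger_gap: 0.0232
grip_force: 62.7
```

Emit:
move_arm:
  plan:
    - {"tx": 0,"ty": 0.002,"tz": 0.0005,"turn": 0,"grip": 0}
    - {"tx": 0,"ty": 0.002,"tz": 0.0004,"turn": 0,"grip": 0}
    - {"tx": 0,"ty": 0,"tz": 0,"turn": 0,"grip": 0}
    - {"tx": 0,"ty": -0.002,"tz": 0,"turn": 0,"grip": 0}
    - {"tx": 0,"ty": -0.002,"tz": 0,"turn": 0,"grip": 0}

```text
time: 25.9
tool_pos: [0.4534, 0.2165, 0.1215]
ee_rot: [3.139, 0.005, -3.089]
wrist_force: [-3.2, 0.5, 18.6]
finger_gap: 0.0233
grip_force: 63.0
```

Emit:
move_arm:
  plan:
    - {"tx": 0,"ty": 0,"tz": -0.002,"turn": 0,"grip": 0}
    - {"tx": 0,"ty": 0,"tz": -0.006,"turn": 0,"grip": 0}
    - {"tx": 0,"ty": 0,"tz": -0.03,"turn": 0,"grip": 0}
    - {"tx": 0,"ty": 0,"tz": -0.03,"turn": 0,"grip": 0}
    - {"tx": 0,"ty": -0.02,"tz": -0.02,"turn": 0,"grip": 0}
    - {"tx": 0,"ty": -0.03,"tz": 0,"turn": 0,"grip": 0}
    - {"tx": 0,"ty": -0.03,"tz": 0,"turn": 0,"grip": 0}
    - {"tx": 0,"ty": -0.03,"tz": 0,"turn": 0,"grip": 0}
    - {"tx": 0,"ty": -0.03,"tz": 0,"turn": 0,"grip": 0}
    - {"tx": 0,"ty": -0.03,"tz": 0,"turn": 0,"grip": 0}

```text
time: 26.9
tool_pos: [0.4595, 0.0444, 0.2063]
ee_rot: [3.141, -0.002, -3.09]
wrist_force: [0.5, 0.1, -2.6]
finger_gap: 0.0233
grip_force: 60.6
```

Emit:
move_arm:
  plan:
    - {"tx": 0,"ty": -0.03,"tz": 0,"turn": 0,"grip": 0}
    - {"tx": 0,"ty": -0.03,"tz": 0,"turn": 0,"grip": 0}
    - {"tx": 0,"ty": -0.03,"tz": 0,"turn": 0,"grip": 0}
    - {"tx": 0,"ty": -0.03,"tz": 0,"turn": 0,"grip": 0}
    - {"tx": 0,"ty": -0.03,"tz": 0,"turn": 0,"grip": 0}
    - {"tx": 0,"ty": -0.03,"tz": 0,"turn": 0,"grip": 0}
    - {"tx": 0,"ty": -0.03,"tz": 0,"turn": 0,"grip": 0}
    - {"tx": 0,"ty": -0.02,"tz": 0,"turn": 8.4,"grip": 0}
    - {"tx": 0,"ty": 0,"tz": 0,"turn": 8.4,"grip": 0}
    - {"tx": 0,"ty": 0,"tz": 0,"turn": 0,"grip": 0}

```text
time: 27.9
tool_pos: [0.4714, -0.1845, 0.206]
ee_rot: [3.141, -0.002, 2.899]
wrist_force: [-1.4, -0.0, -2.4]
finger_gap: 0.0233
grip_force: 60.6
```

```bash
python3 - <<'E'
from station import viewer
import cv2
cv2.imwrite('pics/bank2.png',cv2.resize(viewer.get_image('scene')[225:320,212:317,::-1],None,fx=6,fy=6,interpolation=cv2.INTER_CUBIC))
E
python3 go.py .4575 -.2010 .18 166.1
```

```text
t 27.95 pos [ 0.4715 -0.184   0.2061] rot deg [179.96    -0.1038 166.2986] q6 -0.27905161153795327 gap 0.023062624632619745 F [ 0.2032  0.2994 -3.7656] M [ 0.0207  0.0296 -0.0029]
shift tool [ 0.0095 -0.0198  0.0261] turn 0.19861789636661342
```

View pics/bank2.png

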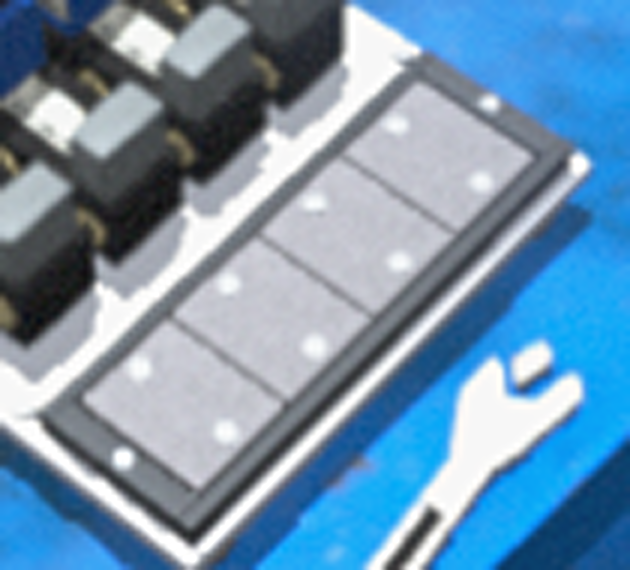

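All four plates sit about 7 px lower in the crop and look flush; the stud spots, for example, moved from (480,174) to (481,182). Next I'll hang the roller back.

Emit:
move_arm:
  plan:
    - {"tx": 0.005,"ty": -0.01,"tz": 0,"turn": 0.2,"grip": 0}
    - {"tx": 0.0045,"ty": -0.0098,"tz": 0,"turn": 0,"grip": 0}
    - {"tx": 0,"ty": 0,"tz": 0.03,"turn": 0,"grip": 0}
    - {"tx": 0,"ty": 0,"tz": 0.03,"turn": 0,"grip": 0}
    - {"tx": 0,"ty": 0,"tz": 0.025,"turn": 0,"grip": 0}
    - {"tx": 0,"ty": 0,"tz": 0,"turn": 0,"grip": 0}
    - {"tx": 0,"ty": 0,"tz": 0,"turn": 0,"grip": 0}
    - {"tx": 0,"ty": 0,"tz": 0,"turn": 0,"grip": 0}

```text
time: 28.75
tool_pos: [0.459, -0.2019, 0.1233]
ee_rot: [-3.141, 0.002, 2.897]
wrist_force: [0.6, -0.1, -3.7]
finger_gap: 0.0233
grip_force: 60.4
```

```bash
python3 go.py .4575 -.2010 .0905 166.1;  python3 - <<'E'
from station import viewer
import cv2,numpy as np
s=viewer.get_image('scene')[:,:,::-1];t=viewer.get_image('top')[:,:,::-1]
r=lambda im,x,y:cv2.resize(im[y:y+75,x:x+65],None,fx=6,fy=6,interpolation=cv2.INTER_CUBIC)
cv2.imwrite('pics/ret.png',np.hstack([r(t,322,200),r(s,325,145)]))
E
```

```text
t 28.75 pos [ 0.459  -0.2019  0.1233] rot deg [-179.9509    0.136   165.9777] q6 -0.3169607588066608 gap 0.023308353792420217 F [ 0.6367 -0.11   -3.7229] M [ 0.0002 -0.0006 -0.0608]
shift tool [0.0018 0.0006 0.0328] turn -0.12234088938970444
```

View pics/ret.png

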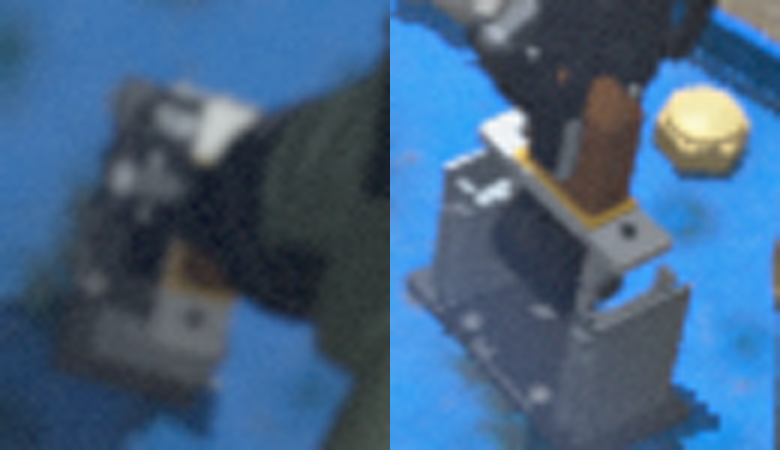

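The bar is aligned over both posts, clear above the lips, so I'll lower it.

Emit:
move_arm:
  plan:
    - {"tx": 0.0018,"ty": 0.0006,"tz": 0.008,"turn": -0.1,"grip": 0}
    - {"tx": 0,"ty": 0,"tz": 0.006,"turn": 0,"grip": 0}
    - {"tx": 0,"ty": 0,"tz": 0.004,"turn": 0,"grip": 0}
    - {"tx": 0,"ty": 0,"tz": 0,"turn": 0,"grip": 0}
    - {"tx": 0,"ty": 0,"tz": 0,"turn": 0,"grip": 0}

```text
time: 29.35
tool_pos: [0.4564, -0.2001, 0.1036]
ee_rot: [3.141, -0.001, 2.898]
wrist_force: [-0.7, -0.9, -3.5]
finger_gap: 0.0235
grip_force: 60.6
```

Emit:
move_arm:
  plan:
    - {"tx": 0,"ty": 0,"tz": 0.004,"turn": 0,"grip": 0}
    - {"tx": 0,"ty": 0,"tz": 0.004,"turn": 0,"grip": 0}
    - {"tx": 0,"ty": 0,"tz": 0.002,"turn": 0,"grip": 0}
    - {"tx": 0,"ty": 0,"tz": 0,"turn": 0,"grip": 0}

```text
time: 29.75
tool_pos: [0.4562, -0.1999, 0.0933]
ee_rot: [3.141, -0.001, 2.898]
wrist_force: [-0.3, 0.6, -2.0]
finger_gap: 0.0233
grip_force: 60.6
```

```bash
python3 go.py .4575 -.2010 .0905 166.1
```

```text
t 29.75 pos [ 0.4562 -0.1999  0.0933] rot deg [179.9834  -0.0466 166.0614] q6 -0.31809133042472365 gap 0.02334027932774759 F [-0.2771  0.5694 -2.0052] M [-0.0043  0.0692  0.0101]
shift tool [-0.0015 -0.0007  0.0028] turn -0.038567364593518505
```

Emit:
move_arm:
  plan:
    - {"tx": -0.0013,"ty": -0.0006,"tz": 0.001,"turn": 0,"grip": 0}
    - {"tx": 0,"ty": 0,"tz": 0.001,"turn": 0,"grip": 0}
    - {"tx": 0,"ty": 0,"tz": 0,"turn": 0,"grip": 0}

```text
time: 30.05
tool_pos: [0.4577, -0.2011, 0.0917]
ee_rot: [3.142, 0.0, 2.898]
wrist_force: [0.3, -0.2, -3.2]
finger_gap: 0.0236
grip_force: 60.6
```

Emit:
move_arm:
  plan:
    - {"tx": 0,"ty": 0,"tz": 0.001,"turn": 0,"grip": 0}
    - {"tx": 0,"ty": 0,"tz": 0,"turn": 0,"grip": 0}

```text
time: 30.25
tool_pos: [0.4576, -0.201, 0.0907]
ee_rot: [3.142, -0.0, 2.898]
wrist_force: [-0.7, 0.1, -2.7]
finger_gap: 0.0235
grip_force: 60.6
```

Emit:
move_arm:
  plan:
    - {"tx": 0,"ty": 0,"tz": 0.001,"turn": 0,"grip": 0}
    - {"tx": 0,"ty": 0,"tz": 0,"turn": 0,"grip": 0}

```text
time: 30.45
tool_pos: [0.4577, -0.201, 0.0903]
ee_rot: [-3.141, 0.0, 2.898]
wrist_force: [-2.6, 1.4, 4.0]
finger_gap: 0.0233
grip_force: 61.3
```

Emit:
move_arm:
  plan:
    - {"tx": 0,"ty": 0,"tz": 0.0005,"turn": 0,"grip": 0}
    - {"tx": 0,"ty": 0,"tz": 0,"turn": 0,"grip": 0}

```text
time: 30.65
tool_pos: [0.4576, -0.201, 0.0903]
ee_rot: [-3.141, 0.0, 2.898]
wrist_force: [-3.2, 2.8, 8.4]
finger_gap: 0.0234
grip_force: 62.3
```

The roller is seated at the same height as at the start (0.0903 m), so I'll release it and withdraw.

Emit:
move_arm:
  plan:
    - {"tx": 0,"ty": 0,"tz": -0.001,"turn": 0,"grip": 0.3}
    - {"tx": 0,"ty": 0,"tz": 0,"turn": 0,"grip": 0.5}
    - {"tx": 0,"ty": 0,"tz": 0,"turn": 0,"grip": 0.8}
    - {"tx": 0,"ty": 0,"tz": 0,"turn": 0,"grip": 1}
    - {"tx": 0,"ty": 0,"tz": 0,"turn": 0,"grip": 1}
    - {"tx": 0,"ty": 0,"tz": 0,"turn": 0,"grip": 1}
    - {"tx": 0,"ty": 0,"tz": 0,"turn": 0,"grip": 1}

```text
time: 31.35
tool_pos: [0.4576, -0.201, 0.0902]
ee_rot: [3.142, -0.0, 2.898]
wrist_force: [-0.6, -0.2, -0.8]
finger_gap: 0.0854
grip_force: 0.0
```

Emit:
move_arm:
  plan:
    - {"tx": 0,"ty": 0,"tz": -0.01,"turn": 0,"grip": 1}
    - {"tx": 0,"ty": 0,"tz": -0.02,"turn": 0,"grip": 1}
    - {"tx": 0,"ty": 0,"tz": -0.03,"turn": 0,"grip": 1}
    - {"tx": 0,"ty": 0,"tz": -0.03,"turn": 0,"grip": 1}
    - {"tx": 0,"ty": 0,"tz": -0.03,"turn": 0,"grip": 1}
    - {"tx": 0,"ty": 0,"tz": -0.02,"turn": 0,"grip": 1}
    - {"tx": 0,"ty": 0,"tz": 0,"turn": 0,"grip": 1}
    - {"tx": 0,"ty": 0,"tz": 0,"turn": 0,"grip": 1}

```text
time: 32.15
tool_pos: [0.4577, -0.2011, 0.2307]
ee_rot: [-3.141, 0.001, 2.898]
wrist_force: [-0.7, 0.1, -0.4]
finger_gap: 0.0854
grip_force: 0.0
```

```bash
python3 - <<'E'
from station import viewer
import cv2
cv2.imwrite('pics/end.png',cv2.resize(viewer.get_image('scene')[130:310,220:420,::-1],None,fx=3,fy=3,interpolation=cv2.INTER_CUBIC))
E
```

```text
(no output)
```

View pics/end.png

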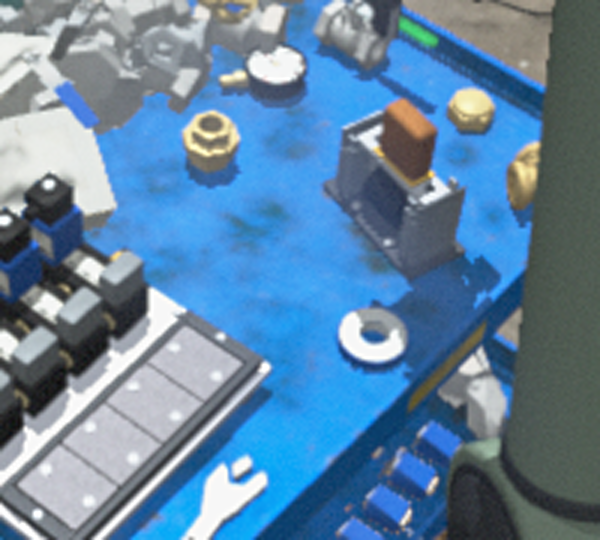

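The roller hangs upright in the stand at about (400,170) with the gripper clear. The plates look flush, and the tape, gauge and wrench have not moved.

```bash
python3 -c "
from station import env
print(env.close_job())"
```

```text
the job is handed in; nothing more can be done
None
```

The job is handed in: all four plates look flush, the roller is back upright in its stand, the highest roller force read was about 24 N, and the wrench, tape and gauge look unmoved; the hand-in gave no verdict.

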